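Take the A-shaped side frame off its hook and spring it into the nest of the glue-up jig

ROBOT

A 6-joint arm with a two-finger parallel gripper is mounted at the origin on a cart in front of the work surface, level with it; the furniture and walls round the work are solid. World frame = base frame: x ahead of the robot, y to its left, z up, the work surface at z = 0. Lengths are in m, angles in rad, forces in N, time in s.
With the tool pointing down it reaches from about 0.275 to 0.975 m from the base axis. Payload 8.4 kg.
Tool frame: the origin (TCP) lies at the very end of the fingers, on their centre line; the grasp point (between the pads) lies env.pinch_z behind it (env.pinch_z is the distance from the TCP to the grasp point, in m); z points along the fingers, y is the line along which they close (so a half turn about z gives the same grasp; the last joint's range is limited). The gripper opens to 92 mm and grips with 3 to 60 N. Pads are 20 mm wide; open, the fingers measure 128 mm over their backs; the gripper's body (75 mm by 189 mm) begins 69 mm behind the grasp point.
Start: joints at [-0.002, 0.353, 1.633, -0, 1.155, -0.002], TCP at [0.625, -0, 0.177] pointing down, gripper open.
Joint ranges: [-2.63, 2.63], [-0.92, 2.1], [0.06, 2.66], [-1.3, 4.44], [0, 2.69], [-3.02, 3.02]. Speed limits (rad/s): [2.22, 2.22, 2.79, 3.14, 3.14, 3.14].

INTERFACE

Orientations are given as a rotation vector (axis times angle).
In Python, from bench import state, cams, job, env gives the robot as it stands. The module is installed in compiled form; this text tells all that it offers.
- The arm moves only by the tool carry_out, never from a script. Its arguments are lists of equal length, an entry for each row: "delta_pos": the shift along the world's x, y, z in units of 30 mm (1.0 is 30 mm), a list of three; "yaw": the turn about the world's z in units of 8 degrees (1.0 is 8 degrees). A call has 1 to 10 rows; each row is the pose to reach, as a shift and turn from the pose commanded when the call began; what a row does not reach only later rows make up. A row lasts 1/10 s, in which the tool goes at most 50 mm and 8.59 degrees, less where a joint would pass 70% of its speed; a pose out of reach is approached as far as the arm can. A call with a gripper value outside its range is refused whole. "grip" is the closure, from 0 (fully open) to 1 (shut), set as the call begins (left out, the last holds). The fingers move at their own pace and stop on an object; the grip force is fixed at half the most. Time passes only in rows, so rows that repeat a pose let the fingers close. It gives the time, the measured TCP pose, the force, the opening and the grip force at its end, in the units of the state.
- state(): the state, without advancing time (a new reading comes with each control period).
- cams.camera(name): name is "scene" or "side" or "wrist"; returns (picture, depth): 480x640x3 uint8, red, green, blue; 480x640 float32, m along the optical axis (not along the pixel's ray), 0 where there is no reading.
- cams.camera_info(name): a dict with "camera_matrix" (3x3 intrinsics, pixels), "xyz" and "rotation" of the camera in the world; the wrist camera has in their place "mount" (4x4, takes a point from camera to tool coordinates, whose origin is the TCP and whose axes are the flange's). Camera axes: x right, y down, z forward; pixel columns grow to the right and rows downward; lengths in m; the calibration is good to about 2 mm. The wrist camera is an equidistant fisheye: a pixel r from the principal point sees the ray r / f radians off the axis. A picture is of the moment at which its call begins: read the wrist's pose just before it. camera_info takes no time and is no camera call.
- job.close_job(): hands the job in; it is judged then, once.
The state is a dict: "t": time; "qpos": joint angles; "joint_velocities": joint speeds; "joint_torque": joint torques, N m; "position": TCP position; "orientation": TCP orientation; "contact_force": force on the tool from outside, world axes, zero at the start; "moment": the same for the moment, N m; "gripper_width": finger opening in m; "grasp_force": force on a finger pad.
Only numpy, scipy, OpenCV 4.12 (cv2) and the standard library are available. Lean on these libraries where they do the work, as an engineer would, in place of code of your own. Each camera call takes 0.05 s, during which the arm holds its last target. There are 200 camera calls.

TASK

Three plywood side plates for the wheel models hang by their axle holes on the hook stand. Lift the A-shaped one (the only one with tapered legs and a window) up and off its hook and seat it in the metal nest whose outline it fits: foot edge pressing the spring pusher back, top edge in behind the fixed stop, lying flat and pressed fully down on the nest floor. Let go of it and leave the other two plates hanging on their hooks.

Things in the scene. Friction and masses are not known exactly. Their poses are not given: they have to be found in the camera images.
- side_frame: Plate to move: plywood A-frame 9 mm thick, 120 mm from foot edge to top edge, 50 g. Foot 90 mm wide for 22 mm, legs taper to 44 mm at 78 mm from the foot edge, then a parallel-sided head 44 mm wide; window between the legs; 24 mm axle hole. Origin: hole's centre, mid-thickness, 28 mm below the top edge. x: plate normal, y: width, z: foot to top (up while hanging). Either face may lie up.
- side_frame_top (a point): middle of the side frame's top edge, mid-thickness
- side_frame_foot (a point): middle of the side frame's foot edge, mid-thickness
- arch_plate: plywood plate with a half-round top, no window, 80 mm wide, 120 mm high, 9 mm thick; same axle hole, origin and axes; stays on its hook
- bar_plate: straight plywood plate, no window, 48 mm wide, 120 mm high, 9 mm thick; same axle hole, origin and axes; stays on its hook
- hook_stand: Fixed wooden stand; origin: underside, at the front face of its upright board (330 mm wide, top 162 mm high). x: to the back, y: along the board. Three 6 mm rod hooks point to -x at y = -115, 0, 115 mm, rod axis 150 mm high: level for 85 mm, then bent up to a tip 100 mm from the board, its top 15 mm over the level axis. Plates hang 45 to 55 mm from the board, parallel to it, in any order.
- nest: Fixed metal nest on a base plate (x -90 to 110, y +-75 mm); origin: underside. Floor z = 12 mm; walls to z = 20 mm along foot and legs only (x 56 to -12 mm), about 1.3 mm side play, bevelled; the head's sides are open for fingers. Seated frame: flat, top edge on the stop (face x = -60 mm, 30 mm wide, 20 mm long), foot edge at x = 60 mm on the pusher, frame z along nest -x.
- nest_seat (a point): where the axle hole's centre is when the frame is seated: nest x = -32, y = 0, z = 16.5 mm (half the plate's thickness above the floor); axes as the nest's
- pusher (a joint): Spring pusher at the foot end: 0 m when out, its face then at nest x = 56.5 mm (116.5 mm from the stop, less than the frame's 120 mm); moves along nest +x to at most 0.008 m; 1.5 N at 0, 4 N at 8 mm. About 0.0035 with the frame seated. Block 52 mm wide, top z = 21 mm, bevelled; housing behind it up to z = 30 mm.
- pusher_face (a point): middle of the pusher's face toward the stop, at z = 16.5 mm; moves with the pusher
Not all that is in view belongs to the job. Leave any purple or yellow look-alike of the bar_plate alone.

How it is judged:
On the way:
1. the side frame has been lifted off its hook and is clear of the hook stand (horizontal distance between side_frame and hook_stand above 0.2 m), for 0.1 s.
At the end, for the whole second after the job is handed in: The side frame is in the nest, top edge behind the stop, foot edge holding the pusher back 2 to 5.5 mm; axle hole within 3 mm of the seat point, flat within 2 degrees, both ends within 2 mm of the floor, at rest; the arch and bar plates still hang on their hooks (horizontal distance between side_frame and nest_seat below 0.003 m and z of side_frame in the frame of nest_seat below 0.0015 m and z of each of side_frame_top, side_frame_foot in the frame of nest below 0.0185 m and x of side_frame_top in the frame of nest below -0.055 m and angle between the x axis of side_frame and the z axis of nest, either way round below 0.035 rad and value of joint pusher between 0.002 and 0.0055 m and linear speed of side_frame below 0.02 m/s and height (world z) of each of arch_plate, bar_plate above 0.12 m); the robot touches nothing.
It fails at once if the arch plate or the bar plate comes off its hook (height (world z) of any of arch_plate, bar_plate below 0.11 m).
It also fails if it takes over 67 s, if anything falls off the work surface, if the arm or the gripper's body presses on something with over 40 N, if the wrist force passes 120 N, or if a joint passes its speed limit or range.

## Working session

There is one attempt and no reset: what is moved stays moved. The work goes in short steps, Python scripts to look and compute and a tool call to move; the robot and the scene stay as the last step left them, time stands still between calls to the robot, and variables do not carry over. Pictures are saved under pics/ and viewed, at most 10 in all, crops included, and the job is handed in when it is done.

Besides the shell and the picture viewer there is one more tool, called after "Call:" as name([rows], argument=value, ...), one row to a line, values as JSON. carry_out: Moves the arm, as the interface text tells. Its arguments: {"type":"object","properties":{"delta_pos":{"type":"array","items":{"type":"array","items":{"type":"number"}}},"yaw":{"type":"array","items":{"type":"number"}},"grip":{"type":"number"}},"required":["delta_pos","yaw"]}

```bash
mkdir -p pics; cat > h.py <<'E'
import numpy as np, cv2
from bench import state,cams,job,env
def grab(n):
    s=state(); im,d=cams.camera(n); np.savez('/tmp/%s.npz'%n,im=im,d=d,p=s['position'],o=s['orientation']); return im,d
def load(n):
    z=np.load('/tmp/%s.npz'%n); return z['im'],z['d']
def cloud(n,d):
    I=cams.camera_info(n); K=np.array(I['camera_matrix']); R=np.array(I['rotation'])
    if R.shape!=(3,3): R=cv2.Rodrigues(R.astype(float))[0]
    v,u=np.mgrid[:480,:640]
    P=np.stack([(u-K[0,2])/K[0,0]*d,(v-K[1,2])/K[1,1]*d,d],-1)
    return P@R.T+np.array(I['xyz'])
E
python3 - <<'E'
from h import *
print(env.pinch_z,state())
for n in('scene','side'):
    im,d=grab(n); cv2.imwrite('pics/%s0.png'%n,im[...,::-1]); print(n,cams.camera_info(n))
print(cams.camera_info('wrist'))
E
```

```text
0.0187 {'t': 0.0, 'qpos': array([-2.41454611e-03,  3.53639543e-01,  1.63414480e+00,  8.83815109e-06,
        1.15521476e+00, -2.42089587e-03]), 'joint_velocities': array([ 0.00053826,  0.0012423 ,  0.00153665, -0.00087121, -0.00029306,
       -0.00220592]), 'joint_torque': array([-2.43486713e-03, -5.93846583e+01, -3.34216332e+01,  6.94100303e-02,
        2.34022352e-02, -1.15005114e-04]), 'position': array([ 6.24436860e-01, -4.52168579e-06,  1.76464554e-01]), 'orientation': array([-2.22072916e+00, -2.22073533e+00,  1.54889553e-03]), 'contact_force': array([ 0.05124458, -0.62023311, -0.109915  ]), 'moment': array([ 0.0010592 ,  0.00883737, -0.00646053]), 'grasp_force': 0.0, 'gripper_width': 0.0918704237654687}
scene {'camera_matrix': array([[515.82017076,   0.        , 322.22404537],
       [  0.        , 515.82017076, 239.68296809],
       [  0.        ,   0.        ,   1.        ]]), 'xyz': array([ 0.15308215, -0.59788698,  0.94696959]), 'rotation': array([-2.27757856,  0.79289685, -0.34365425])}
side {'camera_matrix': array([[457.62692689,   0.        , 328.61624652],
       [  0.        , 457.62692689, 241.40949353],
       [  0.        ,   0.        ,   1.        ]]), 'xyz': array([0.42016236, 0.69161148, 0.78235873]), 'rotation': array([-0.36801821,  2.73172697, -1.20838709])}
{'camera_matrix': array([[371.64829954,   0.        , 325.19516635],
       [  0.        , 371.64829954, 241.66386271],
       [  0.        ,   0.        ,   1.        ]]), 'mount': array([[ 1.75544036e-03, -9.64323648e-01, -2.64720269e-01,
         7.46956626e-02],
       [ 9.99998459e-01,  1.69383092e-03,  4.61001483e-04,
         7.67290957e-04],
       [ 3.83674572e-06, -2.64720671e-01,  9.64325135e-01,
        -2.07445825e-01],
       [ 0.00000000e+00,  0.00000000e+00,  0.00000000e+00,
         1.00000000e+00]])}
```

View pics/scene0.png

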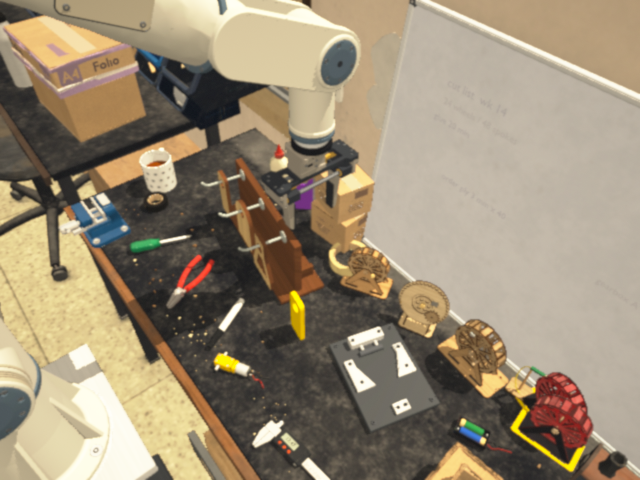

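View pics/side0.png

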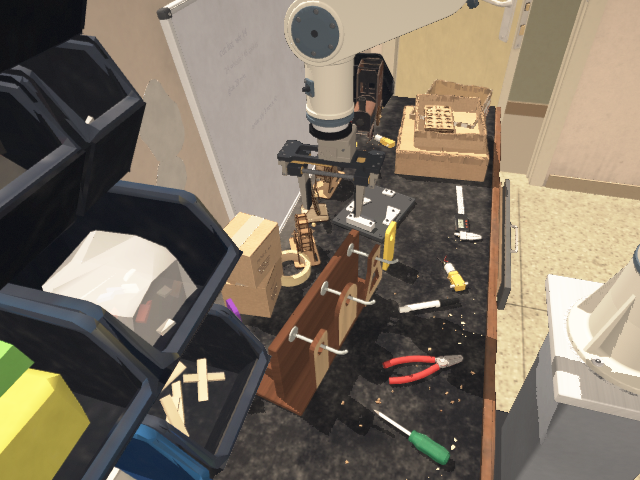

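The scene view shows the stand (board from (240,165) to (300,290)), and the nest on its grey base at about (385,375). Its pusher housing is at (365,340) and its stop is probably at (402,407). In the side view the A-frame is on the hook nearest the yellow decoy, at about (375,275). Next I'll get world coordinates from depth.

```bash
python3 - <<'E'
from h import *
top=np.zeros((600,800,3),np.uint8); 
for n in('scene','side'):
    im,d=load(n); P=cloud(n,d); np.save('/tmp/P%s.npy'%n,P)
    ok=(d>0)
    pts={'scene':[(365,340),(402,407),(385,375),(357,375),(404,360),(300,293),(240,165),(270,245),(296,320)],'side':[(352,245),(327,290),(293,334),(362,215),(388,195),(375,275),(347,305),(318,355),(390,245)]}[n]
    for u,v in pts: print(n,u,v,np.round(P[v,u],3))
    m=ok&(P[...,2]>-.02)&(P[...,2]<.19)
    o=np.argsort(P[m][:,2]); Q=P[m][o]; C=im[m][o]
    # topdown: col = (0.5 - y)*1000 -> , row=(1.0-x)*1000
    c=((.4-Q[:,1])*1000).astype(int); r=((.95-Q[:,0])*1000).astype(int)
    k=(c>=0)&(c<800)&(r>=0)&(r<600)
    top[r[k],c[k]]=C[k][:,::-1]
cv2.imwrite('pics/top.png',cv2.dilate(top,np.ones((3,3))))
E
```

```text
scene 365 340 [ 0.603 -0.212  0.031]
scene 402 407 [ 0.564 -0.361  0.022]
scene 385 375 [ 0.589 -0.289  0.011]
scene 357 375 [ 0.542 -0.257  0.02 ]
scene 404 360 [ 0.64  -0.291  0.019]
scene 300 293 [ 0.578 -0.022  0.014]
scene 240 165 [0.629 0.282 0.165]
scene 270 245 [0.596 0.119 0.043]
scene 296 320 [ 0.514 -0.093  0.047]
side 352 245 [0.574 0.028 0.157]
side 327 290 [0.591 0.152 0.15 ]
side 293 334 [0.618 0.264 0.153]
side 362 215 [ 0.61  -0.236  0.022]
side 388 195 [ 0.56  -0.345  0.018]
side 375 275 [0.525 0.016 0.07 ]
side 347 305 [0.551 0.16  0.129]
side 318 355 [0.57  0.28  0.133]
side 390 245 [ 0.512 -0.089  0.067]
```

View pics/top.png

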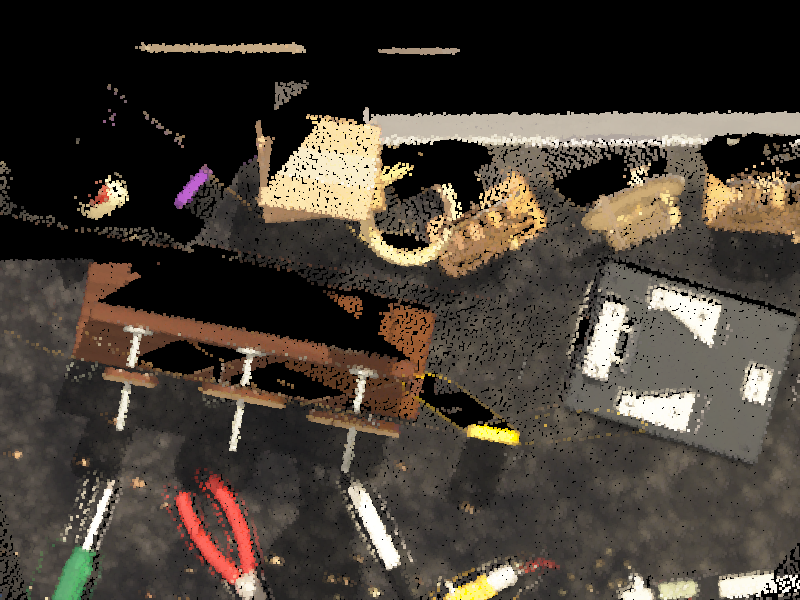

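The top-down map shows the stand with its hooks at (135,330), (248,350) and (362,372). The A-frame hangs on the right-hand hook at about (355,425). In the nest, the housing is at (605,338), the stop at (757,382) and the walls are between them. Next I'll fit exact poses.

```bash
python3 - <<'E'
from h import *
def line(p):
    c=p.mean(0); u,s,v=np.linalg.svd(p-c,full_matrices=False); return c,v[0],v[-1],s[-1]/np.sqrt(len(p))
for n in('scene','side'):
    im,d=load(n); P=np.load('/tmp/P%s.npy'%n); X,Y,Z=P[...,0],P[...,1],P[...,2]
    hsv=cv2.cvtColor(im,cv2.COLOR_RGB2HSV); H,S,V=[hsv[...,i].astype(int) for i in range(3)]
    # nest base + parts
    m=(d>0)&(X>.46)&(X<.72)&(Y<-.15)&(Y>-.42)&(Z>.006)&(Z<.04)
    base=m&(Z<.0155)&(S<60)
    k,l,st,_=cv2.connectedComponentsWithStats(base.astype(np.uint8)); b=l==1+np.argmax(st[1:,4])
    r=cv2.minAreaRect(P[b][:,:2].astype(np.float32)*1000); print(n,'base rect',r,'z',np.median(Z[b]))
    w=m&(V>170)&(S<60)&(Z>.016)
    k,l,st,_=cv2.connectedComponentsWithStats(w.astype(np.uint8))
    for i in range(1,k):
        if st[i,4]>40:
            q=P[l==i]; print('  white',st[i],np.round(np.median(q,0),4),cv2.minAreaRect(q[:,:2].astype(np.float32)*1000))
    # frame plate
    wood=(d>0)&(X>.45)&(X<.6)&(Y>-.06)&(Y<.34)&(Z>.03)&(Z<.185)&(H>8)&(H<25)&(V>120)&(S>50)
    k,l,st,_=cv2.connectedComponentsWithStats(wood.astype(np.uint8))
    for i in range(1,k):
        if st[i,4]>60:
            q=P[l==i]; c,a,nn,s=line(q); print('  wood',st[i],'med',np.round(np.median(q,0),4),'n',np.round(nn,3),'rms',s.round(4),'ext',q.min(0).round(3),q.max(0).round(3))
    hk=(d>0)&(X>.44)&(X<.65)&(Y>-.05)&(Y<.33)&(Z>.13)&(Z<.185)&(S<50)&(V>140)
    k,l,st,_=cv2.connectedComponentsWithStats(hk.astype(np.uint8))
    for i in range(1,k):
        if st[i,4]>30:
            q=P[l==i]; lv=q[(q[:,2]<.158)]; c,a,_,s=line(lv[:,:2]) ; print('  hook',st[i],np.round(q.mean(0),4),'dir',a.round(3),'ext',q.min(0).round(3),q.max(0).round(3))
E
```

```text
scene base rect ((588.6736450195312, -281.0146484375), (202.2731170654297, 151.05320739746094), 73.33709716796875) z 0.012688171244771618
  white [348 327  36  23 450] [ 0.6089 -0.2074  0.0302] ((608.91845703125, -209.66436767578125), (35.355838775634766, 74.07062530517578), 69.60201263427734)
  white [393 342  23  35 383] [ 0.6387 -0.2926  0.0207] ((643.0477294921875, -287.7178649902344), (76.5420150756836, 34.77016830444336), 56.147682189941406)
  white [345 360  31  32 403] [ 0.5416 -0.2649  0.0206] ((547.4583740234375, -256.839111328125), (68.39752197265625, 37.48096466064453), 74.6554183959961)
  white [392 399  19  15 156] [ 0.5646 -0.3583  0.0208] ((565.6107788085938, -357.92510986328125), (21.583871841430664, 30.264511108398438), 73.65667724609375)
  wood [218 170  15  44 250] med [0.5713 0.271  0.1292] n [-0.969  0.247  0.024] rms 0.003 ext [0.525 0.164 0.05 ] [0.585 0.297 0.174]
  wood [236 200  35  88 788] med [0.5477 0.1284 0.1127] n [-0.971  0.24   0.006] rms 0.0035 ext [0.504 0.002 0.048] [0.568 0.2   0.172]
  hook [228 171  16   9  44] [0.6055 0.2642 0.1543] dir [-0.96
[... 1668 characters left out ...]
171]
  hook [350 249  18   8  48] [0.5574 0.0403 0.1521] dir [-0.982  0.189] ext [0.539 0.035 0.149] [0.576 0.045 0.156]
  hook [376 257  22   7  56] [0.4984 0.0522 0.1547] dir [-0.979  0.204] ext [0.479 0.046 0.149] [0.521 0.057 0.165]
  hook [321 281  20  14  72] [0.587  0.1529 0.1548] dir [-1.     0.028] ext [0.565 0.141 0.149] [0.601 0.161 0.166]
  hook [348 296  27   9  81] [0.5237 0.1638 0.1542] dir [-0.979  0.205] ext [0.5   0.158 0.149] [0.55  0.169 0.166]
  hook [293 333  20  10  65] [0.6017 0.2656 0.1523] dir [-0.984  0.179] ext [0.584 0.26  0.149] [0.618 0.272 0.155]
  hook [320 344  28  10  89] [0.5437 0.2768 0.1547] dir [-0.981  0.193] ext [0.521 0.269 0.149] [0.568 0.283 0.165]
```

Call:
carry_out([
  [0, 0, 0.8],
  [-0.3, 0.1, 1.5],
  [-0.8, 0.3, 1.5],
  [-1.3, 0.5, 1.5],
  [-1.8, 0.8, 1.5],
  [-2.3, 1.0, 1.5],
  [-2.8, 1.3, 1.5],
  [-3.23, 1.55, 1.5],
  [-3.23, 1.55, 1.5],
  [-3.23, 1.55, 1.5],
], yaw=[0.5, 1.5, 2.5, 3.5, 4.5, 5.5, 6.5, 7.5, 8.5, 9.5], grip=0)

```text
t: 1.1
position: [0.5275, 0.0467, 0.2221]
orientation: [-0.373, -3.119, 0.0]
contact_force: [0.4, 0.5, 0.8]
gripper_width: 0.0919
grasp_force: 0.0
```

Call:
carry_out([
  [0, 0, 0],
  [0, 0, 0],
  [0, 0, 0],
], yaw=[0.37, 0.37, 0.37])

```text
t: 1.4
position: [0.5279, 0.0465, 0.222]
orientation: [-0.305, -3.126, 0.0]
contact_force: [0.3, -0.3, -0.1]
gripper_width: 0.0918
grasp_force: 0.0
```

```bash
python3 - <<'E'
from h import *
s=state(); R=cv2.Rodrigues(s['orientation'])[0]; print(s['position'],s['qpos'],R.round(3))
im,d=grab('wrist'); cv2.imwrite('pics/w1.png',im[...,::-1])
im,d=grab('side')
E
```

```text
[0.52789228 0.04648261 0.22195201] [ 8.50101892e-02  1.62349274e-01  1.78435140e+00 -2.01462431e-05
  1.19540392e+00 -1.29127002e+00] [[-0.981  0.193 -0.001]
 [ 0.193  0.981 -0.   ]
 [ 0.    -0.    -1.   ]]
```

View pics/w1.png

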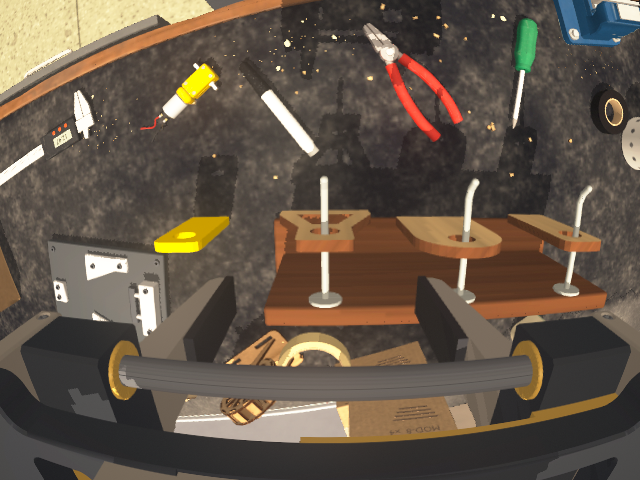

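The wrist view shows the A-frame at (325,232), with its top edge strip at rows about 239–251, cols 297–353. The hook runs through it from (325,300) to (325,180), and the fingers straddle it. I'll cast these pixels to z = 0.169.

```bash
cat >> h.py <<'E'
def wray(u,v,z):
    zz=np.load('/tmp/wrist.npz'); I=cams.camera_info('wrist'); K=np.array(I['camera_matrix']); M=np.array(I['mount'])
    a,b=u-K[0,2],v-K[1,2]; r=np.hypot(a,b); t=r/K[0,0]; c=np.array([np.sin(t)*a/r,np.sin(t)*b/r,np.cos(t)])
    R=cv2.Rodrigues(zz['o'])[0]; o=R@M[:3,3]+zz['p']; w=R@M[:3,:3]@c
    return o+w*(z-o[2])/w[2]
E
python3 - <<'E'
from h import *
im,d=load('wrist')
print(im[228:256:2,310].tolist()); print(im[245,290:360:3].tolist())
R=cv2.Rodrigues(np.load('/tmp/wrist.npz')['o'])[0]; p=np.load('/tmp/wrist.npz')['p']
for u,v,z in [(297,239,.169),(353,239,.169),(297,250,.169),(353,250,.169),(325,300,.15),(324,180,.165)]:
    q=wray(u,v,z); print(u,v,q.round(4),'tool',(R.T@(q-p)*1000).round(1))
E
```

```text
[[166, 130, 84], [122, 88, 56], [143, 107, 69], [163, 128, 83], [163, 128, 81], [161, 127, 81], [183, 116, 69], [188, 110, 62], [185, 107, 61], [186, 108, 62], [188, 109, 61], [186, 108, 62], [134, 79, 48], [87, 55, 36]]
[[111, 68, 41], [112, 69, 43], [151, 89, 52], [182, 105, 60], [196, 115, 65], [193, 112, 65], [186, 109, 62], [186, 109, 61], [184, 108, 61], [185, 109, 62], [190, 112, 65], [189, 111, 60], [184, 108, 62], [183, 106, 62], [179, 104, 60], [172, 100, 57], [176, 103, 59], [183, 106, 60], [187, 109, 62], [185, 108, 61], [165, 98, 58], [129, 77, 47], [110, 66, 41], [110, 67, 42]]
297 239 [0.5198 0.0277 0.169 ] tool [  4.3 -20.   53. ]
353 239 [0.5276 0.0676 0.169 ] tool [ 4.3 20.7 53. ]
297 250 [0.528  0.0259 0.169 ] tool [ -4.1 -20.2  53. ]
353 250 [0.5358 0.0662 0.169 ] tool [-4.  20.9 52.9]
325 300 [0.5795 0.0367 0.15  ] tool [-52.6   0.4  71.9]
324 180 [0.4819 0.0551 0.165 ] tool [46.7 -0.4 57. ]
```

Call:
carry_out([
  [0, 0, -0.7],
  [0, 0, -1.4],
  [0, 0, -2.0],
  [0, 0, -2.3],
  [0, 0, -2.3],
], yaw=[0, 0, 0, 0, 0])

```text
t: 2.0
position: [0.5273, 0.0464, 0.1521]
orientation: [-0.303, -3.125, 0.001]
contact_force: [0.7, -0.3, 0.3]
gripper_width: 0.0916
grasp_force: 0.0
```

Call:
carry_out([
  [0, 0, 0],
  [0, 0, 0],
  [0, 0, 0],
  [0, 0, 0],
  [0, 0, 0],
  [0, 0, 0],
  [0, 0, 0],
  [0, 0, 0],
], yaw=[0, 0, 0, 0, 0, 0, 0, 0], grip=1)

```text
t: 2.8
position: [0.5281, 0.0465, 0.1532]
orientation: [-0.302, -3.127, 0.0]
contact_force: [-0.3, -0.6, -0.2]
gripper_width: 0.0298
grasp_force: 0.0
```

```bash
python3 - <<'E'
from h import *
im,d=grab('wrist'); cv2.imwrite('pics/w2.png',im[...,::-1]); s=state(); print(s['gripper_width'],s['grasp_force'],s['contact_force'])
im,d=grab('side');cv2.imwrite('pics/s2.png',cv2.resize(im[180:340,270:430,::-1],(640,600)[:1]*2 if 0 else (600,600)))
E
```

```text
0.026005255847764367 0.0 [-0.43059305 -0.04930354 -0.59273614]
```

View pics/w2.png

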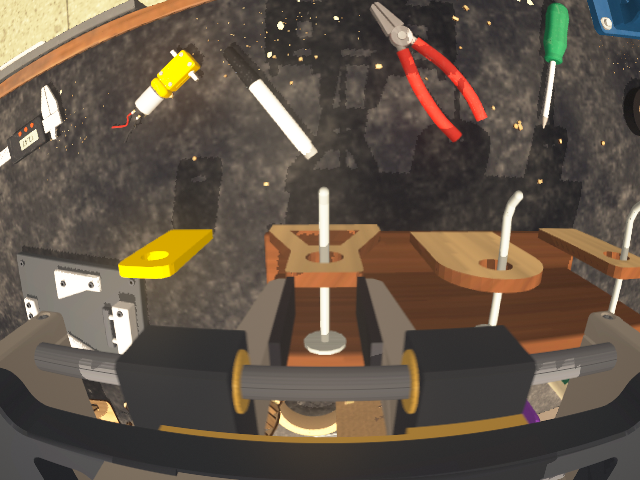

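The fingers end near (290,280), and they have closed to less than the head's width (44 mm), so they're not holding it. I'll check the side view.

View pics/s2.png

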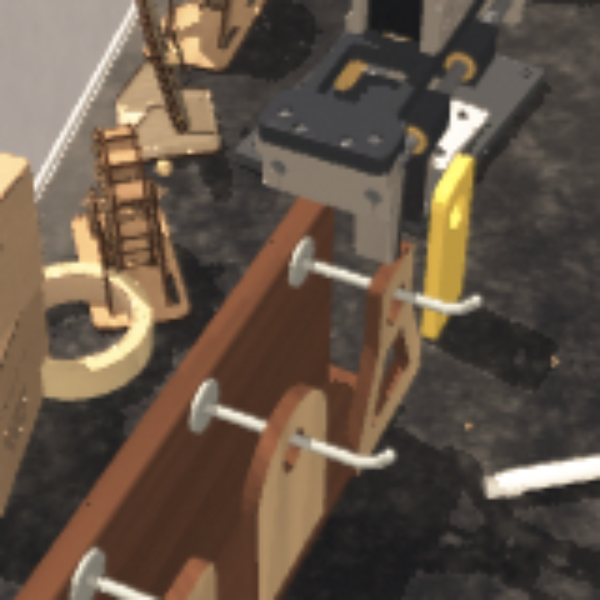

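```bash
python3 - <<'E'
from h import *
I=cams.camera_info('side'); K=np.array(I['camera_matrix']); R=cv2.Rodrigues(np.array(I['rotation']))[0]
s=state(); p=s['position']; T=cv2.Rodrigues(s['orientation'])[0]
def pr(q): 
    c=K@(R.T@(q-np.array(I['xyz']))); c=c/c[2]; return ((c[:2]-[270,180])*3.75).round(0)
for dx,dy,dz in [(0,0,0),(0,15,0),(10,15,0),(-10,15,0),(0,30,0),(10,30,0),(-10,30,0),(0,30,-20),(4.5,22,-16),(-4.5,22,-16),(4.5,-22,-16)]:
    print(dx,dy,dz,pr(p+T@np.array([dx,dy,dz])/1000))
im,d=load('side'); P=cloud('side',d)
m=np.zeros((480,640),bool); m[180+190//4:180+270//4+2, 270+345//4:270+410//4]=1
q=(P[m]-p)@T*1000
g=q[(q[:,2]<5)&(q[:,2]>-60)&(abs(q[:,0])<25)&(abs(q[:,1])<60)]
c=im[m][(q[:,2]<5)&(q[:,2]>-60)&(abs(q[:,0])<25)&(abs(q[:,1])<60)]
for a,b in list(zip(g.round(0).astype(int),c))[::6]: print(a,b,end='; ')
print(s['gripper_width'],s['t'])
E
```

```text
0 0 0 [384. 287.]
0 15 0 [373. 305.]
10 15 0 [391. 311.]
-10 15 0 [355. 299.]
0 30 0 [361. 323.]
10 30 0 [379. 329.]
-10 30 0 [344. 317.]
0 30 -20 [363. 296.]
4.5 22 -16 [377. 294.]
-4.5 22 -16 [361. 289.]
4.5 -22 -16 [410. 241.]
[ -7  25 -59] [128 116 102]; [ -5  25 -54] [132 119 104]; [ -7  26 -52] [131 118 104]; [  5  25 -56] [130 117 103]; [  3  25 -53] [129 116 102]; [  1  24 -48] [129 117 102]; [  0  26 -47] [131 118 104]; [  2  27 -46] [126 114 100]; 0.021857723774160155 2.9
```

Both views put the visible finger ends about 40 mm above the reported TCP. I'll measure that directly from depth.

```bash
python3 - <<'E'
from h import *
for n in('side','scene'):
    im,d=grab(n); P=cloud(n,d); s=state(); p=s['position']; T=cv2.Rodrigues(s['orientation'])[0]
    q=(P-p)@T*1000
    m=(d>0)&(abs(q[...,0])<16)&(abs(q[...,1])<45)&(q[...,2]>-95)&(q[...,2]<5)&((im.max(-1).astype(int)-im.min(-1))<40)
    for lo in range(-95,5,6):
        b=q[m&(q[...,2]>=lo)&(q[...,2]<lo+6)]
        if len(b): print(n,lo,len(b),'x',b[:,0].min().round(),b[:,0].max().round(),'y',b[:,1].min().round(),b[:,1].max().round())
print(s['gripper_width'],s['t'])
E
```

```text
side -95 5 x 11.0 12.0 y 11.0 21.0
side -89 7 x 6.0 12.0 y -12.0 19.0
side -83 16 x 3.0 12.0 y -19.0 20.0
side -77 23 x 3.0 11.0 y -28.0 26.0
side -71 38 x -8.0 11.0 y -24.0 27.0
side -65 42 x -8.0 11.0 y -25.0 25.0
side -59 44 x -8.0 11.0 y -21.0 26.0
side -53 37 x -8.0 11.0 y -22.0 26.0
side -47 37 x -8.0 11.0 y -26.0 24.0
side -41 6 x 4.0 11.0 y -14.0 16.0
side -11 1 x -3.0 -3.0 y 20.0 20.0
side -5 15 x -16.0 16.0 y -2.0 21.0
side 1 14 x -16.0 15.0 y -4.0 3.0
scene -95 1 x 10.0 10.0 y -16.0 -16.0
scene -89 5 x 8.0 10.0 y -20.0 -6.0
scene -83 6 x 5.0 10.0 y -17.0 13.0
scene -77 11 x 5.0 9.0 y -14.0 16.0
scene -71 14 x 3.0 10.0 y -14.0 20.0
scene -65 16 x -3.0 10.0 y -25.0 17.0
scene -59 27 x -9.0 9.0 y -25.0 21.0
scene -53 30 x -9.0 10.0 y -23.0 16.0
scene -47 19 x -8.0 9.0 y -22.0 19.0
scene -41 4 x 3.0 9.0 y 10.0 13.0
scene -5 7 x -13.0 15.0 y -4.0 1.0
scene 1 8 x -16.0 15.0 y -3.0 1.0
0.014046994555759418 3.0
```

The finger ends really are 40 mm above the reported TCP: depth finger points stop at tool z ≈ -41 in both cameras. I'll open the gripper, re-measure, and correct for it.

Call:
carry_out([
  [0, 0, 0],
  [0, 0, 0],
  [0, 0, 0],
  [0, 0, 0],
  [0, 0, 0],
  [0, 0, 0],
  [0, 0, 0],
  [0, 0, 0],
  [0, 0, 0],
  [0, 0, 0],
], yaw=[0, 0, 0, 0, 0, 0, 0, 0, 0, 0], grip=0)

```text
t: 4.0
position: [0.5281, 0.0465, 0.1532]
orientation: [0.302, 3.127, 0.0]
contact_force: [0.0, 0.9, -0.0]
gripper_width: 0.0913
grasp_force: 0.0
```

```bash
python3 - <<'E'
from h import *
for n in('side','scene'):
    im,d=grab(n); P=cloud(n,d); s=state(); p=s['position']; T=cv2.Rodrigues(s['orientation'])[0]
    q=(P-p)@T*1000
    m=(d>0)&(abs(q[...,0])<16)&(abs(q[...,1])<75)&(q[...,2]>-95)&(q[...,2]<5)&((im.max(-1).astype(int)-im.min(-1))<40)
    for lo in range(-95,5,4):
        b=q[m&(q[...,2]>=lo)&(q[...,2]<lo+4)]
        if len(b): print(n,lo,len(b),'x',b[:,0].min().round(),b[:,0].max().round(),'y',np.sort(b[:,1]).round()[[0,len(b)//4,len(b)//2,-1]])
print(s['gripper_width'],s['t'],s['position'])
E
```

```text
side -95 33 x -10.0 12.0 y [-59. -46.  61.  63.]
side -91 30 x -7.0 12.0 y [-58. -46.  60.  64.]
side -87 34 x -8.0 12.0 y [-62. -47.  60.  63.]
side -83 32 x -9.0 11.0 y [-57. -47.  55.  62.]
side -79 32 x -9.0 12.0 y [-56. -47.  58.  62.]
side -75 32 x -8.0 11.0 y [-58. -47.  57.  61.]
side -71 33 x -9.0 11.0 y [-60. -46.  57.  61.]
side -67 29 x -8.0 11.0 y [-55. -47.  53.  60.]
side -63 33 x -8.0 11.0 y [-57. -47.  56.  60.]
side -59 31 x -9.0 11.0 y [-57. -47.  56.  59.]
side -55 34 x -7.0 11.0 y [-58. -46.  57.  59.]
side -51 23 x -6.0 11.0 y [-54. -47.  52.  58.]
side -47 29 x -8.0 10.0 y [-55. -46.  55.  59.]
side -43 19 x -3.0 11.0 y [-50. -47. -46.  49.]
side -39 2 x 1.0 10.0 y [-47. -47.  53.  53.]
side -11 2 x -1.0 1.0 y [20. 20. 21. 21.]
side -3 11 x -4.0 16.0 y [-2. -0.  1. 21.]
side 1 7 x 6.0 16.0 y [-3. -1. -0.  2.]
scene -95 19 x -10.0 10.0 y [-66. -63. -62.  47.]
scene -91 21 x -10.0 11.0 y [-64. -62. -61.  53.]
scene -87 21 x -10.0 10.0 y [-63. -61. -61.  60.]
scene -83 24 x -10.0 9.0 y [-64. -61. -60.  62.]
scene -79 23 x -10.0 10.0 y [-62. -61. -60.  51.]
scene -75 26 x -9.0 10.0 y [-65. -60. -58.  58.]
scene -71 22 x -10.0 10.0 y [-61. -60. -57.  54.]
scene -67 27 x -10.0 10.0 y [-60. -60. -58.  54.]
scene -63 19 x -11.0 9.0 y [-61. -59. -58.  57.]
scene -59 27 x -10.0 10.0 y [-61. -59. -56.  52.]
scene -55 22 x -9.0 9.0 y [-60. -59. -56.  54.]
scene -51 19 x -10.0 9.0 y [-59. -58. -57.  56.]
scene -47 22 x -10.0 10.0 y [-59. -58. -54.  50.]
scene -43 9 x -6.0 9.0 y [-56. -47.  47.  49.]
scene -39 2 x 5.0 8.0 y [-48. -48.  49.  49.]
scene -11 1 x 1.0 1.0 y [-21. -21. -21. -21.]
scene -7 1 x 7.0 7.0 y [-5. -5. -5. -5.]
scene -3 6 x 9.0 15.0 y [-3. -2. -2.  1.]
scene 1 5 x 7.0 16.0 y [-2. -2. -1.  3.]
0.0917681482458307 4.1 [0.52811619 0.04649143 0.15318873]
```

Call:
carry_out([
  [0, 0, -0.5],
  [0, 0, -1.0],
  [0, 0, -1.33],
  [0, 0, -1.33],
  [0, 0, -1.33],
], yaw=[0, 0, 0, 0, 0], grip=0.4)

```text
t: 4.6
position: [0.5282, 0.0465, 0.1134]
orientation: [-0.302, -3.127, 0.0]
contact_force: [-0.5, 0.2, -0.3]
gripper_width: 0.0554
grasp_force: 0.0
```

Call:
carry_out([
  [0, 0, 0],
  [0, 0, 0],
  [0, 0, 0],
  [0, 0, 0],
  [0, 0, 0],
  [0, 0, 0],
], yaw=[0, 0, 0, 0, 0, 0], grip=1)

```text
t: 5.2
position: [0.5286, 0.0465, 0.1138]
orientation: [0.302, 3.126, 0.0]
contact_force: [-0.7, -1.0, 5.8]
gripper_width: 0.0436
grasp_force: 30.0
```

Gripped: width 43.6 mm, 30 N. Now lift 15 mm.

Call:
carry_out([
  [0, 0, 0.15],
  [0, 0, 0.3],
  [0, 0, 0.45],
  [0, 0, 0.5],
  [0, 0, 0.5],
], yaw=[0, 0, 0, 0, 0])

```text
t: 5.7
position: [0.5283, 0.0466, 0.1286]
orientation: [0.302, 3.127, 0.0]
contact_force: [0.2, -0.3, -0.6]
gripper_width: 0.0434
grasp_force: 30.0
```

```bash
python3 - <<'E'
from h import *
s=state();print(s['position'],s['contact_force'],s['gripper_width'],s['grasp_force'])
im,d=grab('side');cv2.imwrite('pics/s3.png',cv2.resize(im[200:320,320:420,::-1],(500,600)))
E
```

```text
[0.52825781 0.04655349 0.12859255] [ 0.15271786 -0.26138896 -0.59541962] 0.04337352165898101 29.998449068516493
```

View pics/s3.png

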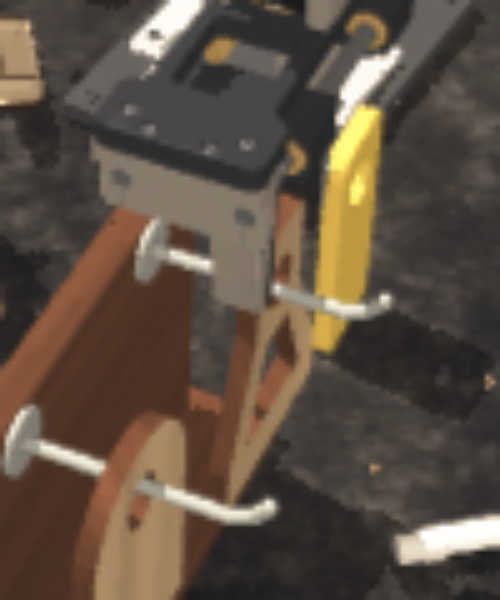

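Call:
carry_out([
  [-0.25, 0.05, 0],
  [-0.5, 0.1, 0],
  [-0.75, 0.15, 0],
  [-1.0, 0.2, 0],
  [-1.2, 0.235, 0],
  [-1.4, 0.275, 0.06],
  [-1.6, 0.315, 0.12],
  [-1.8, 0.355, 0.15],
], yaw=[0, 0, 0, 0, 0, 0, 0, 0])

```text
t: 6.55
position: [0.4738, 0.0573, 0.1331]
orientation: [0.302, 3.127, 0.0]
contact_force: [0.7, -0.5, -1.7]
gripper_width: 0.0434
grasp_force: 30.0
```

Call:
carry_out([
  [-0.4, 0.08, 0.3],
  [-0.7, 0.14, 1.0],
  [-1.0, 0.2, 2.0],
  [-1.0, 0.2, 3.0],
  [-1.0, -0.8, 3.9],
  [-1.0, -2.0, 3.9],
  [-0.6, -3.2, 3.9],
  [0, -4.4, 3.9],
  [0.5, -5.6, 3.9],
  [1.0, -6.8, 3.9],
], yaw=[0, 0, 0, 0, -0.5, -1.5, -2.5, -3.5, -4.5, -5.5])

```text
t: 7.55
position: [0.5043, -0.1483, 0.25]
orientation: [1.46, 2.781, 0.0]
contact_force: [1.3, 1.1, -0.6]
gripper_width: 0.0435
grasp_force: 30.0
```

Call:
carry_out([
  [0.5, -1.2, 0],
  [1.0, -2.4, 0],
  [1.5, -3.6, 0],
  [2.0, -4.8, 0],
  [2.2, -6.0, 0],
  [2.2, -6.33, 0],
  [2.2, -6.33, 0],
  [2.2, -6.33, 0],
], yaw=[-1, -2, -3, -4, -5, -6, -6.47, -6.47])

```text
t: 8.35
position: [0.5698, -0.3371, 0.2494]
orientation: [-2.523, -1.871, 0.0]
contact_force: [0.1, 0.8, -1.7]
gripper_width: 0.0433
grasp_force: 30.0
```

```bash
python3 - <<'E'
from h import *
s=state(); R=cv2.Rodrigues(s['orientation'])[0]; print(s['position'],s['qpos'].round(2),'yaw',np.degrees(np.arctan2(R[1,1],R[0,1])),s['t'],s['gripper_width'])
im,d=grab('wrist'); cv2.imwrite('pics/w3.png',im[...,::-1])
E
```

```text
[ 0.56978443 -0.33708268  0.24944303] [-0.54  0.36  1.47  0.    1.32 -0.24] yaw -16.89859991910839 8.35 0.043343167333657735
```

View pics/w3.png

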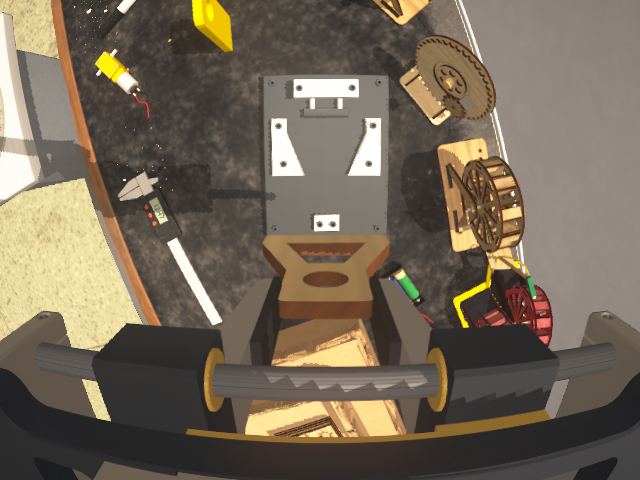

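The wrist view shows the nest square to the tool: base at cols 263–388, housing at (325,88), stop at (326,222), walls at (285,147) and (370,147). The held frame is centred at col 326. I'll measure the nest from here.

```bash
python3 - <<'E'
from h import *
im,d=load('wrist'); z=np.load('/tmp/wrist.npz'); p=z['p']; T=cv2.Rodrigues(z['o'])[0]
t=np.radians(73.1); C=np.array([.5843,-.2908]); E=np.array([[np.cos(t),np.sin(t)],[-np.sin(t),np.cos(t)]])
def show(n,u,v,h):
    q=wray(u,v,h); print(n,u,v,'tool',((q-p)@T*1000).round(1)[:2],'nest',(E@(q[:2]-C)*1000).round(1),'z',h)
w=((im.min(-1)>190)&(im.max(-1).astype(int)-im.min(-1)<30)).astype(np.uint8); w[:60]=0;w[240:]=0;w[:,:255]=0;w[:,395:]=0
w=cv2.morphologyEx(w,cv2.MORPH_CLOSE,np.ones((3,3)))
k,l,st,ce=cv2.connectedComponentsWithStats(w)
for i in range(1,k):
    x,y,a,b,n=st[i]
    if n>60:
        h=.03 if y<90 else .02
        print(st[i]); show('tl',x-.5,y-.5,h); show('br',x+a-.5,y+b-.5,h)
for u,v in [(263,160),(388,160),(263,75),(388,75),(263,235),(388,235)]: show('base',u,v,.012)
# frame foot (z = pos-.065) & top edge
for u,v,h in [(264,236,p[2]-.0648),(388,236,p[2]-.0648),(279,303,p[2]+.055),(373,303,p[2]+.055),(279,318,p[2]+.055)]: show('frame',u,v,h)
E
```

```text
[ 294   79   65   30 1186]
tl 293.5 78.5 tool [149.1 -35.3] nest [100.6  35.9] z 0.03
br 358.5 108.5 tool [114.1  38.3] nest [ 65.6 -37.8] z 0.03
[ 271  119   33   57 1140]
tl 270.5 118.5 tool [103.6 -63.1] nest [55.1 63.6] z 0.02
br 303.5 175.5 tool [ 35.6 -24.7] nest [-12.9  25.3] z 0.02
[ 348  118   33   58 1123]
tl 347.5 117.5 tool [104.1  26.5] nest [ 55.6 -25.9] z 0.02
br 380.5 175.5 tool [36.2 66.2] nest [-12.2 -65.6] z 0.02
[314 215  25  16 319]
tl 313.5 214.5 tool [-11.3 -13.2] nest [-59.8  13.7] z 0.02
br 338.5 230.5 tool [-31.  17.] nest [-79.4 -16.4] z 0.02
base 263 160 tool [ 54.2 -73.9] nest [ 5.8 74.5] z 0.012
base 388 160 tool [54.5 76.1] nest [  6.1 -75.5] z 0.012
base 263 75 tool [157.9 -73.3] nest [109.4  73.9] z 0.012
base 388 75 tool [158.1  75.1] nest [109.7 -74.6] z 0.012
base 263 235 tool [-38.7 -76.7] nest [-87.2  77.2] z 0.012
base 388 235 tool [-38.4  79.2] nest [-86.9 -78.7] z 0.012
frame 264 236 tool [  4.6 -45.9] nest [-43.9  46.4] z 0.18464302713038006
frame 388 236 tool [ 4.7 48.8] nest [-43.7 -48.3] z 0.18464302713038006
frame 279 303 tool [  4.2 -20.1] nest [-44.3  20.5] z 0.3044430271303801
frame 373 303 tool [ 4.3 22.4] nest [-44.2 -22. ] z 0.3044430271303801
frame 279 318 tool [ -3.4 -20.5] nest [-51.9  20.9] z 0.3044430271303801
```

Call:
carry_out([
  [0, 0, -1.2],
  [0, 0, -2.4],
  [0, 0, -3.6],
  [0, 0, -4.6],
  [0, 0, -5.2],
  [0, 0, -5.5],
  [0, 0, -5.65],
  [0, 0, -5.65],
], yaw=[0, 0, 0, 0, 0, 0, 0, 0])

```text
t: 9.2
position: [0.5704, -0.3367, 0.0807]
orientation: [2.521, 1.874, 0.0]
contact_force: [-0.6, -0.3, -0.8]
gripper_width: 0.0435
grasp_force: 30.0
```

```bash
python3 - <<'E'
from h import *
t=np.radians(73.1); C=np.array([.5843,-.2908]); E=np.array([[np.cos(t),np.sin(t)],[-np.sin(t),np.cos(t)]])
im,d=grab('scene')
for n in('scene','side'):
    P=np.load('/tmp/P%s.npy'%n); q=(P[...,:2]-C)@E.T*1000; Z=P[...,2]*1000
    for a in range(-300,-80,20):
        r=[]
        for b in range(-120,120,40):
            m=(q[...,0]>=a)&(q[...,0]<a+20)&(q[...,1]>=b)&(q[...,1]<b+40)&(Z<250)&(Z>-30)
            r.append(int(np.percentile(Z[m],95)) if m.sum()>3 else None)
        print(n,a,r)
s=state();print(s['contact_force'],s['t'])
E
```

```text
scene -300 [None, None, None, None, None, None]
scene -280 [None, 82, 140, None, None, None]
scene -260 [1, 83, 136, 133, None, None]
scene -240 [2, 83, 134, 133, None, None]
scene -220 [2, 83, 83, 83, None, None]
scene -200 [18, 79, 80, 1, 2, None]
scene -180 [19, 2, 2, 2, 2, 2]
scene -160 [19, 14, 2, 1, 2, 1]
scene -140 [18, 2, 2, 2, 2, 2]
scene -120 [2, 2, 2, 2, 1, 2]
scene -100 [2, 14, 14, 14, 14, 1]
side -300 [18, 82, 135, None, None, 130]
side -280 [2, 82, 136, None, 126, 129]
side -260 [1, 82, 136, 131, 130, 81]
side -240 [2, 82, 130, 129, 79, 76]
side -220 [1, 80, 82, 79, 69, 1]
side -200 [0, 1, 77, 61, 1, 1]
side -180 [None, 0, 0, 2, 1, 1]
side -160 [None, 1, 1, 1, 1, 0]
side -140 [None, 1, 1, 1, 1, 1]
side -120 [None, 1, 2, 0, 1, 1]
side -100 [None, 13, 17, 15, 14, 1]
[ 0.81069591 -0.19596789 -0.49823274] 9.25
```

Call:
carry_out([
  [-0.07, -0.22, 0],
  [-0.12, -0.38, 0],
  [-0.165, -0.54, -0.015],
  [-0.21, -0.69, -0.035],
  [-0.25, -0.83, -0.06],
  [-0.3, -0.99, -0.09],
  [-0.35, -1.15, -0.13],
  [-0.395, -1.29, -0.18],
  [-0.435, -1.435, -0.225],
], yaw=[0, 0, 0, 0, 0, 0, 0, 0, 0])

```text
t: 10.15
position: [0.5569, -0.3801, 0.0734]
orientation: [-2.522, -1.873, 0.0]
contact_force: [-0.3, 1.3, 0.6]
gripper_width: 0.0433
grasp_force: 30.0
```

```bash
cat >> h.py <<'E'
t=np.radians(73.1); C=np.array([.5843,-.2908]); E=np.array([[np.cos(t),np.sin(t)],[-np.sin(t),np.cos(t)]])
def plate():
    "frame plane & foot/top extent in nest coords from side+scene depth"
    s=state(); g=E@(s['position'][:2]-C)*1000; print('tcp nest',g.round(1),'z',(s['position'][2]*1000).round(1),'F',s['contact_force'].round(1),'w',round(s['gripper_width'],4),'t',s['t'])
    for n in('side','scene'):
        im,d=grab(n); P=cloud(n,d); hsv=cv2.cvtColor(im,cv2.COLOR_RGB2HSV); q=np.dstack([(P[...,:2]-C)@E.T*1000,P[...,2]*1000])
        m=(d>0)&(abs(q[...,1])<60)&(q[...,0]>-185)&(q[...,0]<75)&(q[...,2]>12)&(q[...,2]<180)&(hsv[...,0]>7)&(hsv[...,0]<25)&(hsv[...,1]>70)&(hsv[...,2]>70)
        k,l,st,_=cv2.connectedComponentsWithStats(m.astype(np.uint8)); a=q[l==1+np.argmax(st[1:,4])]
        a=a[np.all(abs(a-np.median(a,0))<90,1)]
        c=np.median(a,0); u,sv,v=np.linalg.svd(a-a.mean(0),full_matrices=False); nn=v[2]*np.sign(v[2,2])
        o=np.argsort(a[:,0]); print(n,len(a),'normal',nn.round(3),'tilt from flat',np.degrees(np.arccos(nn[2])).round(1),'x',a[:,0].min().round(1),a[:,0].max().round(1),'y',a[:,1].min().round(1),a[:,1].max().round(1),'z@xmin',a[o[:8],2].mean().round(1),'z@xmax',a[o[-8:],2].mean().round(1))
E
python3 -c "
from h import *
plate()"
```

```text
tcp nest [-93.5   0.3] z 73.4 F [-0.3  1.3  0.6] w 0.0433 t 10.15
side 756 normal [0.942 0.004 0.336] tilt from flat 70.4 x -101.9 -48.7 y -44.0 47.8 z@xmin 127.3 z@xmax 23.8
scene 63 normal [0.954 0.1   0.281] tilt from flat 73.7 x -103.4 -66.1 y -39.4 21.7 z@xmin 129.6 z@xmax 64.2
```

Call:
carry_out([
  [-0.09, -0.3, -0.12],
  [-0.175, -0.575, -0.27],
  [-0.255, -0.835, -0.45],
  [-0.33, -1.085, -0.65],
  [-0.4, -1.315, -0.87],
  [-0.465, -1.525, -1.11],
  [-0.52, -1.71, -1.37],
  [-0.57, -1.88, -1.64],
  [-0.57, -1.88, -1.64],
], yaw=[0, 0, 0, 0, 0, 0, 0, 0, 0])

```text
t: 11.15
position: [0.5391, -0.4364, 0.0228]
orientation: [-2.522, -1.871, 0.001]
contact_force: [0.3, -0.8, 2.4]
gripper_width: 0.0436
grasp_force: 30.0
```

```bash
python3 -c "
from h import *
plate()"
```

```text
tcp nest [-152.5    0.9] z 22.8 F [ 0.3 -0.8  2.4] w 0.0436 t 11.15
side 537 normal [ 0.442 -0.001  0.897] tilt from flat 26.2 x -184.6 -47.8 y -42.7 47.9 z@xmin 73.0 z@xmax 25.8
scene 253 normal [ 0.652 -0.002  0.758] tilt from flat 40.7 x -67.4 -41.8 y -42.3 44.2 z@xmin 34.4 z@xmax 13.2
```

Call:
carry_out([
  [0, 0, 0.4],
  [0, 0, 0.8],
  [0.25, 0.8, 0.8],
  [0.55, 1.8, 0.8],
  [0.85, 2.8, 0.8],
  [0.945, 3.11, 0.8],
  [0.945, 3.11, 0.8],
], yaw=[0, 0, 0, 0, 0, 0, 0])

```text
t: 11.95
position: [0.5693, -0.342, 0.0496]
orientation: [2.519, 1.875, 0.001]
contact_force: [-1.5, -1.0, -0.2]
gripper_width: 0.0434
grasp_force: 30.0
```

```bash
python3 - <<'E'
from h import *
plate()
im,d=grab('wrist'); cv2.imwrite('pics/w4.png',im[60:360,200:450,::-1].repeat(2,0).repeat(2,1))
E
```

```text
tcp nest [-53.4  -0.5] z 49.6 F [-1.5 -1.  -0.2] w 0.0434 t 11.95
side 607 normal [0.482 0.013 0.876] tilt from flat 28.9 x -61.7 48.9 y -43.9 47.2 z@xmin 102.6 z@xmax 48.1
scene 166 normal [0.937 0.228 0.263] tilt from flat 74.7 x -84.2 -26.9 y -42.2 30.9 z@xmin 122.1 z@xmax 74.8
```

View pics/w4.png

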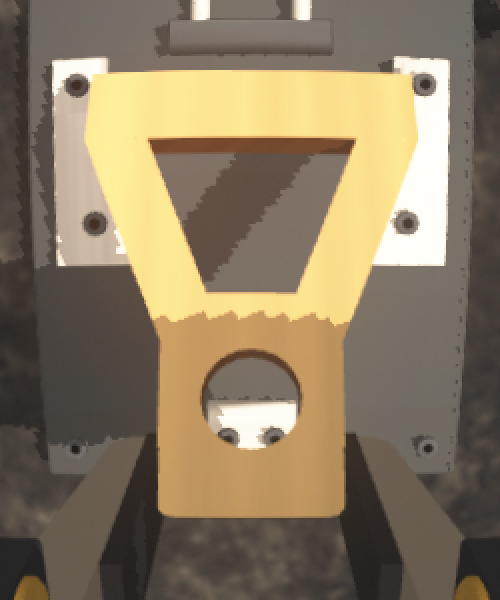

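The crop shows the frame tilted foot-forward at about 29°. Foot spans cols 86–417, pusher 169–332, stop 208–298, all centred near col 251. Now lower it and reduce the tilt.

Call:
carry_out([
  [0, 0, -0.4],
  [0, 0, -0.75],
  [0, 0, -0.9],
  [-0.02, -0.06, -1.15],
  [-0.037, -0.12, -1.4],
  [-0.045, -0.15, -1.57],
  [-0.053, -0.175, -1.74],
  [-0.06, -0.2, -1.9],
  [-0.06, -0.2, -1.9],
], yaw=[0, 0, 0, 0, 0, 0, 0, 0, 0])

```text
t: 13.0
position: [0.5663, -0.3487, -0.0093]
orientation: [-2.522, -1.872, 0.0]
contact_force: [0.1, -0.2, 1.0]
gripper_width: 0.0434
grasp_force: 30.0
```

```bash
python3 -c "
from h import *
plate()"
```

```text
tcp nest [-60.7   0.3] z -9.3 F [ 0.1 -0.2  1. ] w 0.0434 t 13.0
side 512 normal [0.153 0.015 0.988] tilt from flat 8.8 x -75.8 52.7 y -43.8 48.7 z@xmin 40.7 z@xmax 25.1
scene 326 normal [0.323 0.002 0.946] tilt from flat 18.9 x 28.8 60.6 y -26.8 44.4 z@xmin 27.5 z@xmax 14.6
```

```bash
cat >> h.py <<'E'
def flat():
    s=state(); g=E@(s['position'][:2]-C)*1000; print('tcp nest',g.round(1),'z',(s['position'][2]*1000).round(1),'F',s['contact_force'].round(1),'t',s['t'])
    for n in('side','scene'):
        im,d=grab(n); P=cloud(n,d); hsv=cv2.cvtColor(im,cv2.COLOR_RGB2HSV).astype(int); q=np.dstack([(P[...,:2]-C)@E.T*1000,P[...,2]*1000])
        R=(d>0)&(abs(q[...,1])<74)&(q[...,2]>5)&(q[...,2]<60)
        m=R&(q[...,0]>-70)&(q[...,0]<70)&(hsv[...,0]>7)&(hsv[...,0]<25)&(hsv[...,1]>60)&(hsv[...,2]>90)
        a=q[m]
        for _ in range(8):
            k=np.linalg.lstsq(np.c_[a,np.ones(len(a))][:,[0,1,3]],a[:,2],rcond=None)[0]; r=a[:,2]-np.c_[a[:,:2],np.ones(len(a))]@k; a=a[abs(r)<max(1.5,2*np.std(r))]
        b=R&(hsv[...,1]<60)&(hsv[...,2]>40)&(abs(q[...,0]-10)<98); 
        gb=q[b&(hsv[...,2]<150)&(abs(q[...,1])>66)]; 
        wb=q[b&(hsv[...,2]>170)&(abs(q[...,1])>35)&(abs(q[...,0]-20)<36)]
        f=lambda x:k[0]*x+k[2]
        print(n,len(a),'tilt x',np.degrees(np.arctan(-k[0])).round(2),'y',np.degrees(np.arctan(k[1])).round(2),'surface z foot(58),hole(-32),top(-58):',np.round([f(58),f(-32),f(-58)],1),'rms',r.std().round(2),'x ext',np.percentile(a[:,0],[.5,99.5]).round(1),'y ext',np.percentile(a[:,1],[.5,99.5]).round(1),'base z',np.median(gb[:,2]).round(1),'wall z',(np.median(wb[:,2]) if len(wb) else np.nan))
        p=q[R&(hsv[...,2]>60)&(hsv[...,1]<60)&(abs(q[...,1])<24)&(q[...,0]>52)&(q[...,0]<75)&(q[...,2]>17)&(q[...,2]<24)]
        if len(p)>3: print('   pusher top x range',np.percentile(p[:,0],[2,50,98]).round(1),len(p))
E
python3 -c "
from h import *
flat()"
```

```text
tcp nest [-60.6   0.2] z -8.8 F [-0.6 -0.6  1.1] t 13.1
side 345 tilt x 8.67 y 0.34 surface z foot(58),hole(-32),top(-58): [23.4 37.1 41.1] rms 1.37 x ext [-68.5  50.4] y ext [-41.6  47.3] base z 12.2 wall z 20.084121694856293
   pusher top x range [56.8 62.8 67.2] 44
scene 352 tilt x 8.65 y 0.17 surface z foot(58),hole(-32),top(-58): [24.5 38.2 42.1] rms 1.14 x ext [-68.7  52.7] y ext [-24.9  42.9] base z 12.4 wall z 19.82794224679396
   pusher top x range [57.6 64.  73.4] 104
```

Call:
carry_out([
  [0.03, 0.1, 0],
  [0.06, 0.19, 0],
  [0.08, 0.26, -0.03],
  [0.1, 0.325, -0.06],
  [0.105, 0.34, -0.1],
  [0.105, 0.34, -0.13],
  [0.105, 0.34, -0.13],
], yaw=[0, 0, 0, 0, 0, 0, 0])

```text
t: 13.9
position: [0.5697, -0.3388, -0.0127]
orientation: [2.522, 1.873, 0.0]
contact_force: [-1.0, -2.5, 2.4]
gripper_width: 0.0433
grasp_force: 30.0
```

```bash
python3 -c "
from h import *
flat()"
```

```text
tcp nest [-50.2   0. ] z -12.7 F [-1.  -2.5  2.4] t 13.9
side 349 tilt x 8.53 y 0.65 surface z foot(58),hole(-32),top(-58): [21.2 34.7 38.6] rms 1.3 x ext [-57.5  61.3] y ext [-42.3  46. ] base z 12.1 wall z 20.11922094187335
   pusher top x range [60.7 65.6 69.1] 21
scene 366 tilt x 8.35 y -0.16 surface z foot(58),hole(-32),top(-58): [22.7 35.9 39.7] rms 1.24 x ext [-58.   65.3] y ext [-29.7  44. ] base z 12.5 wall z 20.197469043850003
   pusher top x range [65.2 69.2 74.3] 64
```

Call:
carry_out([
  [0, 0, -0.07],
  [0, 0, -0.14],
  [0, 0, -0.21],
  [0, -0.01, -0.28],
  [0, -0.01, -0.35],
  [0, -0.01, -0.35],
], yaw=[0, 0, 0, 0, 0, 0])

```text
t: 14.6
position: [0.5696, -0.339, -0.0234]
orientation: [-2.522, -1.873, 0.0]
contact_force: [-0.6, -4.1, 1.8]
gripper_width: 0.043
grasp_force: 30.0
```

```bash
python3 -c "
from h import *
flat()"
```

```text
tcp nest [-50.4   0.1] z -23.4 F [-0.6 -4.1  1.8] t 14.6
side 349 tilt x 2.73 y -0.0 surface z foot(58),hole(-32),top(-58): [21.4 25.7 26.9] rms 1.19 x ext [-59.   61.7] y ext [-42.9  46.1] base z 12.1 wall z 19.990246245516317
   pusher top x range [61.  65.  68.6] 19
scene 407 tilt x 2.8 y -0.16 surface z foot(58),hole(-32),top(-58): [22.2 26.6 27.9] rms 1.31 x ext [-58.5  65.9] y ext [-22.4  43.2] base z 12.3 wall z 20.277016606446818
   pusher top x range [66.1 70.2 73.8] 66
```

Call:
carry_out([
  [0, 0, 0],
  [0, 0, 0],
  [0, 0, 0],
  [0, 0, 0],
], yaw=[0, 0, 0, 0], grip=0.25)

```text
t: 15.1
position: [0.5696, -0.3386, -0.0232]
orientation: [-2.522, -1.873, -0.0]
contact_force: [0.4, -0.5, 0.4]
gripper_width: 0.0687
grasp_force: 0.0
```

Call:
carry_out([
  [0, 0, 0.5],
  [0, 0, 1.2],
  [0, 0, 1.5],
  [0, 0, 1.5],
], yaw=[0, 0, 0, 0])

```text
t: 15.5
position: [0.571, -0.3397, 0.0242]
orientation: [2.519, 1.871, 0.002]
contact_force: [-0.7, -0.5, -0.7]
gripper_width: 0.0688
grasp_force: 0.0
```

```bash
python3 -c "
from h import *
flat()"
```

```text
tcp nest [-50.7  -1.5] z 24.2 F [-0.7 -0.5 -0.7] t 15.5
side 379 tilt x 2.63 y 0.35 surface z foot(58),hole(-32),top(-58): [21.1 25.2 26.4] rms 1.33 x ext [-60.9  60.3] y ext [-43.4  46. ] base z 12.5 wall z 20.155736209738816
   pusher top x range [59.9 64.  69.1] 30
scene 275 tilt x 2.33 y -0.55 surface z foot(58),hole(-32),top(-58): [22.  25.7 26.7] rms 1.4 x ext [-59.9  -0.8] y ext [-26.9  20.5] base z 12.5 wall z 20.727021564502124
   pusher top x range [62.2 67.6 74.1] 56
```

Call:
carry_out([
  [0.02, 0.08, 0],
  [0.02, 0.08, 0],
  [0.02, 0.08, 0],
  [0.02, 0.08, -0.2],
  [0.02, 0.08, -0.5],
  [0.02, 0.08, -0.8],
  [0.02, 0.08, -0.8],
  [0.02, 0.08, -0.8],
  [0.02, 0.08, -0.8],
  [0.02, 0.08, -0.8],
], yaw=[0, 0, 0, 0, 0, 0, 0, 0, 0, 0], grip=1)

```text
t: 16.6
position: [0.5705, -0.3367, -0.0017]
orientation: [2.522, 1.873, 0.0]
contact_force: [0.5, 0.0, -0.4]
gripper_width: 0.0004
grasp_force: 0.0
```

Call:
carry_out([
  [0, 0, -0.15],
  [0, 0, -0.3],
  [0, 0, -0.4],
  [0, 0, -0.45],
  [0, 0, -0.45],
], yaw=[0, 0, 0, 0, 0])

```text
t: 17.1
position: [0.5701, -0.3365, -0.0158]
orientation: [-2.522, -1.873, 0.0]
contact_force: [-0.2, 0.2, -0.4]
gripper_width: 0.001
grasp_force: 0.0
```

Call:
carry_out([
  [0, 0, -0.04],
  [0, 0, -0.08],
  [0, 0, -0.12],
  [0, 0, -0.12],
], yaw=[0, 0, 0, 0])

```text
t: 17.5
position: [0.5703, -0.3366, -0.0161]
orientation: [2.522, 1.873, 0.0]
contact_force: [-8.9, 5.2, 29.4]
gripper_width: 0.0006
grasp_force: 14.7
```

Call:
carry_out([
  [0, 0, -0.03],
  [0, 0, -0.06],
  [0, 0, -0.09],
  [0, 0, -0.09],
], yaw=[0, 0, 0, 0])

```text
t: 17.9
position: [0.5703, -0.3366, -0.0163]
orientation: [2.522, 1.873, 0.0]
contact_force: [-16.7, 10.0, 52.5]
gripper_width: 0.0005
grasp_force: 26.4
```

Call:
carry_out([
  [0, 0, 0.2],
  [0, 0, 0.9],
  [0, 0, 1.6],
  [0, 0, 1.6],
], yaw=[0, 0, 0, 0])

```text
t: 18.3
position: [0.5721, -0.3376, 0.0289]
orientation: [2.519, 1.871, 0.003]
contact_force: [-0.1, 0.3, -0.4]
gripper_width: 0.0006
grasp_force: 0.0
```

```bash
python3 - <<'E'
from h import *
flat()
im,d=grab('wrist'); cv2.imwrite('pics/w5.png',im[60:360,200:450,::-1].repeat(2,0).repeat(2,1))
E
```

```text
tcp nest [-48.3  -1.9] z 28.9 F [-0.1  0.3 -0.4] t 18.3
side 345 tilt x 0.05 y 0.17 surface z foot(58),hole(-32),top(-58): [21.3 21.4 21.4] rms 1.07 x ext [-61.8  59.6] y ext [-42.4  46. ] base z 12.3 wall z 20.180083132159524
   pusher top x range [59.9 64.1 68.6] 30
scene 370 tilt x -0.41 y 0.07 surface z foot(58),hole(-32),top(-58): [22.4 21.7 21.6] rms 1.4 x ext [-60.7  43.9] y ext [-23.1  22.5] base z 12.4 wall z 20.50394956577045
   pusher top x range [68.7 70.  73.8] 14
```

The frame is flat: surface at 21.4 mm along its full length, against 21 expected. I'll retreat and verify unobstructed.

Call:
carry_out([
  [0, 0, 1.2],
  [0, 0, 2.4],
  [0, 0, 3.6],
  [-1, -0.5, 4.5],
  [-2, -1, 5],
  [-3, -1.5, 5],
  [-4, -2, 5],
  [-4, -2, 5],
  [-4, -2, 5],
], yaw=[0, 0, 0, 0, 0, 0, 0, 0, 0])

```text
t: 19.35
position: [0.4497, -0.3965, 0.1751]
orientation: [-2.523, -1.87, -0.0]
contact_force: [1.5, 0.1, -1.0]
gripper_width: 0.0007
grasp_force: 0.0
```

```bash
python3 - <<'E'
from h import *
flat()
im,d=load('side'); im2,_=load('scene')
cv2.imwrite('pics/fin.png',np.hstack([cv2.resize(im[170:400,260:440,::-1],(390,500)),cv2.resize(im2[150:430,200:440,::-1],(400,500))]))
P=cloud('side',d); 
for u,v in [(347,305),(318,355)]: print(P[v,u].round(3))
E
```

```text
tcp nest [-140.3   98.1] z 175.1 F [ 1.5  0.1 -1. ] t 19.35
side 386 tilt x 0.05 y 0.31 surface z foot(58),hole(-32),top(-58): [21.1 21.1 21.2] rms 1.34 x ext [-62.7  59.1] y ext [-45.1  47. ] base z 12.3 wall z 20.044722549654615
   pusher top x range [60.1 64.2 69.2] 29
scene 60 tilt x -1.1 y -3.18 surface z foot(58),hole(-32),top(-58): [23.6 21.9 21.4] rms 1.4 x ext [-59.8  61.4] y ext [-10.4  57.5] base z 12.6 wall z 20.435975913146777
   pusher top x range [64.  68.7 72.7] 6
[0.551 0.16  0.129]
[0.57  0.28  0.134]
```

View pics/fin.png

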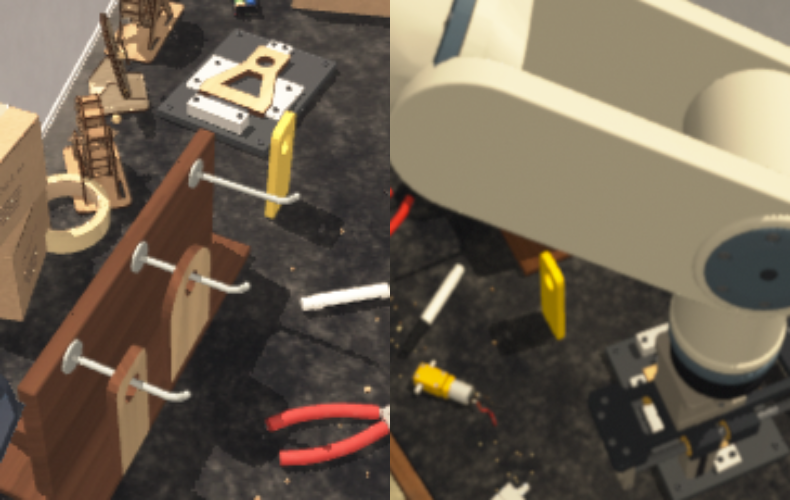

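The final picture shows the frame lying flat in the nest between the pusher and the stop, at about (255,80). The arch and bar plates are still on their hooks and the gripper is clear, so I'm handing in.

```bash
python3 -c "
from h import *
print(job.close_job())"
```

```text
the job is handed in; nothing more can be done
None
```

The A-frame is in the nest and the job is handed in: it measured flat at seat height between pusher and stop, the arch and bar plates are still on their hooks, and the arm is clear. The hand-in returned no verdict, and I did not measure the pusher travel exactly.

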